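# Take the left-hand nut off the slicer spindle

## Robot

A 7-joint arm with a two-finger parallel gripper is mounted at the origin on a cart in front of the work surface, level with it; the furniture and walls round the work are solid. World frame = base frame: x ahead of the robot, y to its left, z up, the work surface at z = 0. Lengths are in m, angles in rad, forces in N, time in s.
With the tool pointing down it reaches from about 0.35 to 0.775 m from the base axis. Payload 3.1 kg.
Tool frame: the origin (TCP) lies between the finger pads; the fingertips stand 11 mm ahead of it and the grasp point (between the pads) lies 8 mm behind it (env.tip_reach is the z of the fingertips in the tool frame, in m); z points along the fingers, y is the line along which they close (so a half turn about z gives the same grasp; the last joint's range is limited). The gripper opens to 85 mm and grips with 20 to 120 N. Pads are 22 mm wide; open, the fingers measure 114 mm over their backs; the gripper's body (76 mm by 85 mm) begins 54 mm behind the grasp point. The pads swing forward as they close: fully open they stand 13 mm farther back than shut.
Start: joints at [-1.186, 0.311, 0.014, 1.512, -0.004, 1.319, -0.027], TCP at [0.228, 0.501, 0.242] pointing down, gripper open.
Joint ranges: [-2.7, 2.7], [-0.3, 1.91], [-1.27, 1.3], [0.12, 2.57], [-1.44, 4.58], [0.2, 2.03], [-3.05, 3.05]. Speed limits (rad/s): [2.79, 2.79, 3.14, 3.14, 3.14, 3.14, 3.14].

## Interface

Orientations are given as a unit quaternion [x, y, z, w].
In Python, from bench import env gives the robot as it stands.
- The arm moves only by the tool carry_out, never from a script. Its argument "moves" is a list that holds one entry, the list of rows, each a list of 7 numbers: the shift along the tool's x, y, z in mm, then the turn, a rotation vector about the tool's x, y, z in units of 5 degrees (1.0 is 5 degrees), then the opening, from -1 (shut) to 1 (fully open). In form: [[[x, y, z, ax, ay, az, gripper], ...]]. A call has 1 to 5 rows; each row is the pose to reach, as a shift and turn from the pose commanded when the call began, along the tool's axes at that moment; what a row does not reach only later rows make up. A row lasts 1/12 s, in which the tool goes at most 41.7 mm and 7.16 degrees, less where a joint would pass 70% of its speed; a pose out of reach is approached as far as the arm can. A call with a gripper value outside its range is refused whole. The fingers move at their own pace and stop on an object; "squeeze" is the grip in N (left out, the last holds). Time passes only in rows, so rows that repeat a pose let the fingers close. It gives the time, the measured TCP pose, the force, the opening and the grip force at its end, in the units of the state.
- env.read_state(): the state, without advancing time (a new reading comes with each control period).
- env.camera(name): name is "scene" or "top" or "wrist"; returns the picture (400x640x3 uint8, blue, green, red); there is no depth.
- env.camera_params(name): a dict with "camera_matrix" (3x3 intrinsics, pixels), "eye" and "rotation" of the camera in the world. Camera axes: x right, y down, z forward; pixel columns grow to the right and rows downward; lengths in m; the calibration is good to about 2 mm. A picture is of the moment at which its call begins: read the wrist's pose just before it. camera_params takes no time and is no camera call; for the wrist camera it gives the pose at the moment of the call.
- env.job_done(): hands the job in; it is judged then, once.
Trained networks look in the newest picture that a camera, given by its name, has taken for a name from the list of things; names that differ only in an ending like _2 or _b are one class to them, and where a whole thing is asked for, a point or a joint stands for the part that bears it (a point fixed in the world has none). Each returns a list of dicts, best first, with "p" (0 to 1); they miss things now and then, are a little off and sometimes report something else, mostly with a low value. They report only what shows in the picture. A call takes as long as a camera call. They do not tell look-alikes from the thing itself.
- env.trace(camera, thing): "mask" (400x640 bool, what is visible of it) and "box" ([centre column, centre row, width, height] in pixels, round what is visible of it).
- env.pinpoint(camera, thing): "point" ([row, column] in pixels: a listed point, or the origin of a listed thing).
The state is a dict: "t": time; "joint_positions": joint angles; "dq": joint speeds; "effort": joint torques, N m; "position": TCP position; "tcp_rot": TCP orientation; "contact_force": force on the tool from outside, world axes, zero at the start; "wrist_torque": the same for the moment, N m; "grip_width": opening from 0.0 (shut) to 1.0 (fully open); "grip_force": force on a finger pad.
Only numpy, scipy, OpenCV 4.12 (cv2) and the standard library are available. Lean on these libraries where they do the work, as an engineer would, in place of code of your own. Each camera call takes 0.05 s, during which the arm holds its last target. There are 200 camera calls.

## Task

Unscrew the black hand nut that holds the slicing disc on the food slicer and set it down gently, upright in the saucer, so that the disc can come off for washing. Its thread is left-hand: turn it clockwise until the line engraved on its wing has passed the line engraved in the disc, then on with care until you feel its end stop, where it is free to lift off. Do not force it: never tighten it, wrench it against a stop or pull at it before it is free, and leave everything else where it is.

Things in the scene. Friction and masses are not known exactly. Their poses are not given: they have to be found in the camera images.
- slicer: Worktop food slicer, fixed: low round white motor base 170 mm across with a steel slicing disc on top (144 mm across, top face 63 mm above the worktop) and an upright spindle in the middle. Origin at the centre of its underside, z up along the spindle axis; its yaw varies.
- disc_line (a point): A point on the straight dark line, 30 mm long, engraved radially in the slicing disc (60 mm from the spindle axis, on the disc's top face; the line points at the axis). It only shows about where the thread ends: the nut's end stop comes 0.2 to 1.4 rad clockwise past this line, differently each time (hidden inside the nut), and the nut lifts off only over the last 0.25 rad before it.
- spindle_foot (a point): The point where the spindle axis meets the disc, 63 mm above the worktop. The steel spindle, 18 mm thick, top 89 mm above the worktop, is hidden in the nut and held by its gearbox. A round washer on a spring (about 24 N when tight, 14 N when loose, stroke 6 mm) pushes the nut up against the thread, so it drags lightly (under 0.3 Nm); the end stop is stiff, and 0.3 to 0.5 Nm there is plenty.
- nut: Black hand nut, 0.08 to 0.17 kg. Round skirt 48 mm across and 30 mm high, on it an upright wing bar 64 mm long, 12 mm thick, from 30 to 56 mm above the nut's underside, to grip across. Origin at the centre of the underside, z up, x along the bar to the wing end with the engraved white line. On the spindle its underside starts about 70 mm above the worktop.
- nut_bar (a point): Centre of the nut's wing bar, on the nut's axis, 42.5 mm above its underside; axes as the nut's.
- nut_line (a point): Outer end of the white line engraved on top of one wing of the nut (32 mm from its axis, 56 mm above its underside); the other wing is plain. LEFT-HAND thread: clockwise from above loosens. The line starts 0.5 to 0.9 rad counter-clockwise of the disc line. Turned clockwise the nut rises about 1.1 mm per rad. Counter-clockwise a hard stop is near.
- saucer: Loose white ceramic saucer, 136 mm across, rim 18 mm high, flat floor about 5 mm thick in the middle; origin at the centre of its underside. Stands left or right of the slicer.
- mug: Bystander: white mug with dark spots, 91 mm high; origin at the centre of its underside.
- spoon: Bystander: steel spoon, 188 mm long; origin at the centre of its underside.
- garlic: Bystander: garlic bulb, 60 mm; origin at the centre of its underside.
- lemon: Bystander: lemon, 78 mm long; origin at the centre of its underside.
- honey_jar: Bystander: honey jar, 71 mm across, 110 mm high; origin at the centre of its underside.
- spice_jar: Bystander: spice jar with red cap, 45 mm across, 106 mm high; origin at the centre of its underside.
- scourer: Bystander: brown scourer, 99 mm long; origin at the centre of its underside.
Mind the look-alikes: they are no part of the job. Of the things that look like the nut, the larger one is meant.

How it is judged:
By the outcome, as a careful person would: the job done as asked, in the order asked, and still so for the second after the job is handed in, with the robot touching nothing.
It also fails if it takes over 67 s, if anything falls off the work surface, if the arm or the gripper's body presses on something with over 40 N, if the wrist force passes 120 N, or if a joint passes its speed limit or range.

## Working session

There is one attempt and no reset: what is moved stays moved. The work goes in short steps, Python scripts to look and compute and a tool call to move; the robot and the scene stay as the last step left them, time stands still between calls to the robot, and variables do not carry over. Pictures are saved under pics/ and viewed, at most 10 in all, crops included, and the job is handed in when it is done.

Besides the shell and the picture viewer there is one more tool, called after "Emit:" by a JSON object that holds its "name" and its "arguments", one argument or row to a line. carry_out: Moves the arm, as the interface text tells. Its arguments: {"type":"object","properties":{"moves":{"type":"array","items":{"type":"array","items":{"type":"array","items":{"type":"number"}}}},"squeeze":{"type":"number"}},"required":["moves"]}

```bash
mkdir -p pics; ls
cat > h.py <<'E'
from bench import env
import numpy as np, cv2
from scipy.spatial.transform import Rotation as R
def cam(n):
    p=env.camera_params(n); return np.array(p["camera_matrix"]),np.array(p["eye"]),np.array(p["rotation"])
def ray(c,rc):
    K,e,Rm=c; d=Rm@np.linalg.inv(K)@np.array([rc[1],rc[0],1.]); return e,d/np.linalg.norm(d)
def proj(c,P):
    K,e,Rm=c; q=K@(Rm.T@(np.array(P)-e)); return q[:2]/q[2]
def at_z(c,rc,z):
    e,d=ray(c,rc); return e+d*(z-e[2])/d[2]
def tri(rs):
    A=np.zeros((3,3));b=np.zeros(3)
    for e,d in rs:
        M=np.eye(3)-np.outer(d,d);A+=M;b+=M@e
    x=np.linalg.solve(A,b); return x,[round(1000*np.linalg.norm((np.eye(3)-np.outer(d,d))@(x-e)),1) for e,d in rs]
E
python3 - <<'E'
from h import *
np.set_printoptions(precision=3,suppress=True)
for n in("scene","top"):
    im=env.camera(n); cv2.imwrite(f"pics/{n}0.png",im); c=cam(n); print(n,c[1],c[2].tolist()); print(c[0])
    for t in("nut_bar","nut_line","disc_line","spindle_foot","saucer","slicer","nut"):
        print(t,[(np.round(d["point"]).tolist(),round(d["p"],2)) for d in env.pinpoint(n,t)[:4]])
print(env.read_state()); print(env.tip_reach)
E
```

```text
pics
scene [-0.697 -0.591  0.779] [0.7315047683006927, -0.4241401343711728, 0.2604563240890909, -0.46601332986401994]
[[476.271   0.    311.333]
 [  0.    476.271 200.312]
 [  0.      0.      1.   ]]
nut_bar [([209.0, 330.0], 0.87), ([219.0, 332.0], 0.63), ([214.0, 296.0], 0.52), ([235.0, 330.0], 0.36)]
nut_line [([205.0, 339.0], 0.73), ([217.0, 292.0], 0.43)]
disc_line [([228.0, 344.0], 0.98)]
spindle_foot [([219.0, 332.0], 0.65)]
saucer [([261.0, 407.0], 0.96)]
slicer [([234.0, 332.0], 0.7)]
nut [([217.0, 333.0], 0.53), ([225.0, 296.0], 0.45)]
top [0.249 0.118 1.602] [0.7125039393285169, -0.6940053540758515, 0.06983238014077296, -0.07627675687437213]
[[519.408   0.    309.466]
 [  0.    519.408 200.335]
 [  0.      0.      1.   ]]
nut_bar [([222.0, 343.0], 0.83), ([220.0, 290.0], 0.53), ([215.0, 354.0], 0.17)]
nut_line [([220.0, 350.0], 0.51), ([225.0, 288.0], 0.43)]
disc_line [([234.0, 358.0], 0.74)]
spindle_foot [([224.0, 338.0], 0.6)]
saucer [([237.0, 423.0], 0.86), ([220.0, 340.0], 0.7), ([256.0, 202.0], 0.28)]
slicer [([228.0, 340.0], 0.93), ([237.0, 249.0], 0.2)]
nut [([222.0, 342.0], 0.84), ([220.0, 290.0], 0.67)]
{'t': 0.8, 'joint_positions': array([-1.186,  0.311,  0.014,  1.511, -0.004,  1.319, -0.027]), 'dq': array([-0.001,  0.002, -0.   ,  0.   , -0.   , -0.001, -0.001]), 'effort': array([ -0.001, -37.977,   0.145, -23.085,   0.012,   0.002,  -0.   ]), 'position': array([0.228, 0.501, 0.242]), 'tcp_rot': array([0.212, 0.977, 0.   , 0.   ]), 'contact_force': array([-0.699,  0.715,  0.913]), 'wrist_torque': array([-0.033, -0.018,  0.05 ]), 'grip_force': 0.0, 'grip_width': 0.9998163550402485}
0.011
```

```bash
sed -i 's/np.array(p\["rotation"\])$/R.from_quat(p["rotation"]).as_matrix()/' h.py
python3 - <<'E'
from h import *
np.set_printoptions(precision=3,suppress=True)
s,t=cam("scene"),cam("top")
for n,a,b in (("nut_bar",(209,330),(222,343)),("other bar",(214,296),(220,290)),("disc",(228,344),(234,358)),("foot",(219,332),(224,338)),("slicer",(234,332),(228,340)),("line",(205,339),(220,350)),("saucer",(261,407),(237,423))):
    print(n,tri([ray(s,a),ray(t,b)]),at_z(t,b,.063))
a=cv2.imread("pics/scene0.png");b=cv2.imread("pics/top0.png")
o=np.vstack([cv2.resize(a[130:330,180:480],(800,534))[:300] if 0 else cv2.resize(a[60:360,120:520],(400,300)),cv2.resize(b[60:360,120:520],(400,300))])
cv2.imwrite("pics/both.png",np.hstack([a[60:360,120:520],b[60:360,120:520]]))
E
```

```text
nut_bar (array([0.498, 0.042, 0.105]), [np.float64(6.5), np.float64(6.5)]) [0.508 0.035 0.063]
other bar (array([0.515, 0.193, 0.041]), [np.float64(2.3), np.float64(2.3)]) [0.51  0.194 0.063]
disc (array([ 0.474, -0.012,  0.061]), [np.float64(0.9), np.float64(0.9)]) [ 0.473 -0.011  0.063]
foot (array([0.503, 0.048, 0.064]), [np.float64(2.2), np.float64(2.2)]) [0.502 0.05  0.063]
slicer (array([0.497, 0.041, 0.013]), [np.float64(0.5), np.float64(0.5)]) [0.49  0.043 0.063]
line (array([0.504, 0.019, 0.121]), [np.float64(1.8), np.float64(1.8)]) [0.515 0.014 0.063]
saucer (array([ 0.479, -0.219,  0.001]), [np.float64(1.8), np.float64(1.8)]) [ 0.469 -0.204  0.063]
```

View pics/both.png

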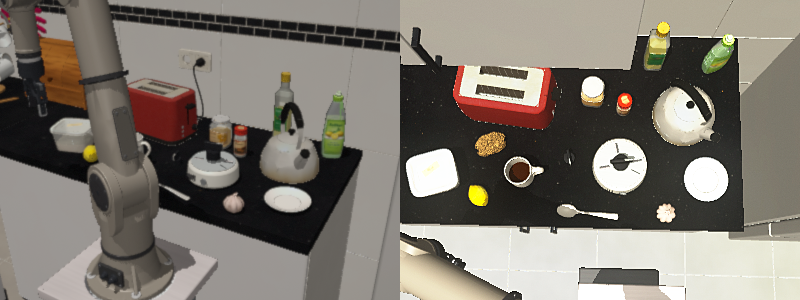

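```bash
cat >> h.py <<'E'
def tool():
    s=env.read_state(); return np.array(s["position"]),R.from_quat(s["tcp_rot"]),s
def plan(P,yaw):
    """rows needed: shift in mm in tool axes and rotvec (5deg units) to reach TCP P with tool x at yaw, pointing down"""
    p,r,_=tool(); T=R.from_matrix([[np.cos(yaw),np.sin(yaw),0],[np.sin(yaw),-np.cos(yaw),0],[0,0,-1]])
    return r.inv().apply(np.array(P)-p)*1000,(r.inv()*T).as_rotvec()/np.radians(5)
E
python3 - <<'E'
from h import *
np.set_printoptions(precision=3,suppress=True)
p,r,s=tool(); K,e,Rm=cam("wrist"); print(r.inv().apply(e-p),r.inv().as_matrix()@Rm,K)
for P in ([.44,.05,.36],[.40,.12,.36]): print(plan(P,np.radians(155.6)))
print(plan([.44,.05,.36],np.pi))
a=cv2.imread("pics/top0.png"); cv2.imwrite("pics/crop.png",cv2.resize(a[180:270,270:390],None,fx=6,fy=6,interpolation=cv2.INTER_CUBIC))
E
```

```text
[ 0.072 -0.001 -0.131] [[ 0.001 -0.96  -0.278]
 [ 1.     0.001 -0.   ]
 [ 0.001 -0.278  0.96 ]] [[317.241   0.    321.753]
 [  0.    317.241 198.324]
 [  0.      0.      1.   ]]
(array([-379.856, -322.378, -117.689]), array([ 0.001, -0.   , -0.01 ]))
(array([-314.47 , -275.211, -117.685]), array([ 0.001, -0.   , -0.01 ]))
(array([-379.856, -322.378, -117.689]), array([ 0.001,  0.   , -4.89 ]))
```

View pics/crop.png

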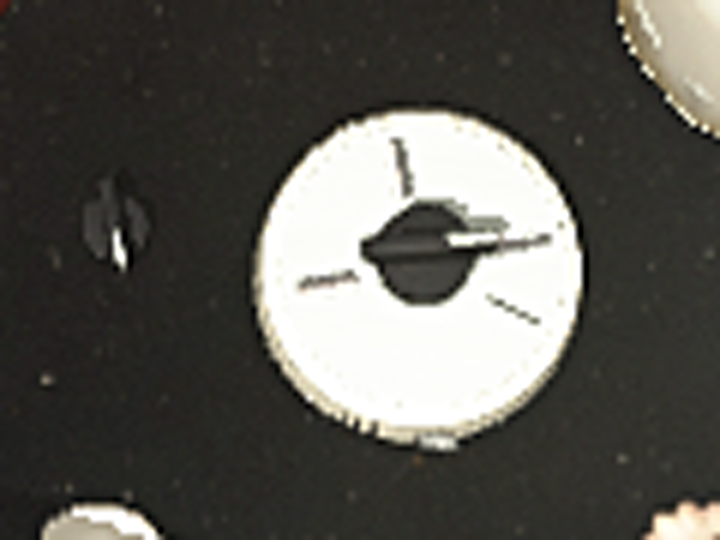

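Candidates: the nut on the slicer (col 342, row 222) and a small one on the worktop (col 290, row 220). The crop shows that the one on the slicer is larger and sits on the spindle, so it is the one meant. Its white line points right, and the thin straight disc line lies lower right at about (358, 234). The other three marks are thicker decoys.

Emit:
{"name": "carry_out", "arguments": {
  "moves": [
    [[-27,-22,-10,0,0,0,1],[-54,-44,-20,0,0,0,1],[-81,-66,-30,0,0,0,1],[-108,-88,-40,0,0,0,1],[-135,-108,-48,0,0,0,1]]
  ]
}}

```text
t: 1.22
position: [0.3064, 0.3449, 0.2913]
tcp_rot: [0.212, 0.977, 0.0, 0.0]
contact_force: [1.6, 0.2, -0.9]
grip_width: 0.999
grip_force: 0.0
```

Emit:
{"name": "carry_out", "arguments": {
  "moves": [
    [[-27,-22,0,0,0,0,1],[-54,-44,0,0,0,0,1],[-81,-66,0,0,0,0,1],[-108,-88,0,0,0,0,1],[-135,-108,0,0,0,0,1]]
  ]
}}

```text
t: 1.63
position: [0.3845, 0.1904, 0.2907]
tcp_rot: [0.212, 0.977, 0.0, 0.0]
contact_force: [0.7, 0.0, -0.5]
grip_width: 0.999
grip_force: 0.0
```

Emit:
{"name": "carry_out", "arguments": {
  "moves": [
    [[-27,-22,0,0,0,1.4,1],[-54,-44,0,0,0,2.8,1],[-81,-66,0,0,0,4.2,1],[-110,-85,0,0,0,5.6,1],[-110,-85,0,0,0,7,1]]
  ]
}}

```text
t: 2.05
position: [0.452, 0.0608, 0.291]
tcp_rot: [0.504, 0.864, -0.001, 0.003]
contact_force: [0.2, -0.5, 1.0]
grip_width: 1.003
grip_force: 0.0
```

Emit:
{"name": "carry_out", "arguments": {
  "moves": [
    [[0,0,0,0,0,1.4,1],[0,0,0,0,0,2.8,1],[0,0,0,0,0,4,1],[0,0,0,0,0,4,1],[0,0,0,0,0,4,1]]
  ]
}}

```text
t: 2.47
position: [0.449, 0.0694, 0.2904]
tcp_rot: [0.638, 0.77, 0.0, 0.0]
contact_force: [-0.0, 0.2, 0.1]
grip_width: 0.998
grip_force: 0.0
```

```bash
cat > look.py <<'E'
from h import *
import sys,json
np.set_printoptions(precision=4,suppress=True)
tag=sys.argv[1]; things=sys.argv[2:]
p,r,s=tool(); c=cam("wrist"); im=env.camera("wrist"); cv2.imwrite(f"pics/{tag}.png",im)
print(s["t"],p,"yaw x",np.degrees(np.arctan2(*r.as_matrix()[[1,0],0])),"q",s["joint_positions"],"F",s["contact_force"])
out={"cam":[x.tolist() for x in c]}
for t in things:
    d=[(np.array(d["point"]).tolist(),round(float(d["p"]),2)) for d in env.pinpoint("wrist",t)[:3]]; out[t]=d; print(t,[(np.round(a,1).tolist(),b) for a,b in d])
json.dump(out,open(f"{tag}.json","w"))
E
python3 look.py w1 nut_bar nut_line disc_line spindle_foot nut slicer saucer
```

```text
2.4667 [0.449  0.0694 0.2904] yaw x 100.71055313419926 q [-0.6268  0.0872  0.4757  1.6785 -0.0407  1.3855  0.0418] F [-0.0252  0.2489  0.083 ]
nut_bar [([214.7, 369.3], 0.71), ([68.9, 409.5], 0.56)]
nut_line [([68.7, 392.0], 0.97), ([242.6, 331.7], 0.67), ([249.6, 368.6], 0.57)]
disc_line [([241.0, 331.6], 0.97)]
spindle_foot []
nut [([203.3, 364.1], 0.78), ([70.2, 400.7], 0.71)]
slicer [([187.0, 359.1], 0.81)]
saucer [([339.8, 298.5], 0.72)]
```

View pics/w1.png

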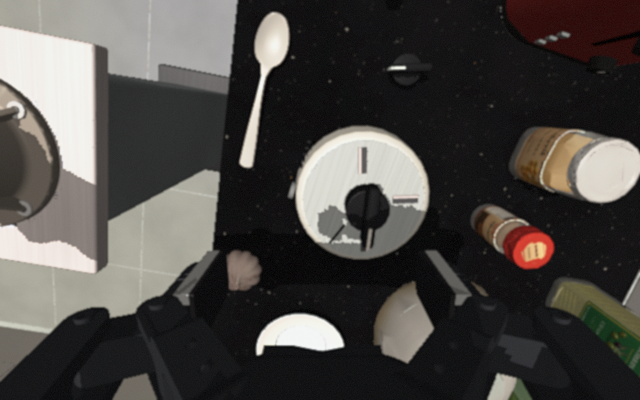

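The wrist view shows the slicer nut at about (369, 210) with its white line pointing down at (369, 245). The thin disc line is at (335, 235), clockwise of it, and the small look-alike is at (408, 69). Next I take a second view from above the nut.

Emit:
{"name": "carry_out", "arguments": {
  "moves": [
    [[-17,21,20,0,0,0,1],[-34,42,40,0,0,0,1],[-34,42,40,0,0,0,1],[-34,42,40,0,0,0,1]]
  ]
}}

```text
t: 3.2
position: [0.4961, 0.0426, 0.2488]
tcp_rot: [0.64, 0.768, -0.002, -0.001]
contact_force: [-1.3, 0.5, 0.3]
grip_width: 0.999
grip_force: 0.0
```

```bash
python3 look.py w2 nut_bar nut_line disc_line spindle_foot nut slicer
python3 - <<'E'
from h import *
import json
np.set_printoptions(precision=4,suppress=True)
a,b=json.load(open("w1.json")),json.load(open("w2.json"))
ca,cb=[[np.array(x) for x in d["cam"]] for d in(a,b)]
s,t=cam("scene"),cam("top")
sel={"nut_bar":([214.7,369.3],b["nut_bar"][0][0],(209,330),(222,343)),"disc_line":([241,331.6],b["disc_line"][0][0],(228,344),(234,358)),"slicer":([187,359.1],b["slicer"][0][0],(234,332),(228,340)),
"nut":(a["nut"][0][0],b["nut"][0][0],(217,333),(222,342))}
if b["nut_line"]: sel["nut_line"]=([249.6,368.6],b["nut_line"][0][0],(205,339),(220,350))
for k,v in sel.items(): print(k,tri([ray(ca,v[0]),ray(cb,v[1])]),tri([ray(c,x) for c,x in zip((ca,cb,s,t),v)]))
E
```

```text
3.2 [0.4961 0.0426 0.2488] yaw x 100.41665311947861 q [-0.5484  0.2151  0.5162  1.6497 -0.1076  1.3092  0.168 ] F [-1.2601  0.5309  0.3347]
nut_bar [([195.4, 331.4], 0.76), ([25.8, 382.5], 0.62)]
nut_line [([23.9, 357.4], 0.92), ([233.0, 330.1], 0.71), ([200.3, 472.7], 0.34)]
disc_line [([227.7, 293.4], 0.72), ([251.6, 204.2], 0.21)]
spindle_foot []
nut [([30.1, 377.9], 0.85), ([179.4, 330.4], 0.64)]
slicer [([167.6, 330.1], 0.57), ([252.7, 204.2], 0.18), ([201.5, 475.5], 0.16)]
nut_bar (array([0.5045, 0.0383, 0.1027]), [np.float64(1.3), np.float64(1.3)]) (array([0.5013, 0.0411, 0.105 ]), [np.float64(2.9), np.float64(4.2), np.float64(9.6), np.float64(4.2)])
disc_line (array([ 0.4747, -0.011 ,  0.0736]), [np.float64(1.0), np.float64(1.0)]) (array([ 0.4742, -0.0135,  0.0628]), [np.float64(2.0), np.float64(2.7), np.float64(1.6), np.float64(3.0)])
slicer (array([0.5042, 0.044 , 0.0017]), [np.float64(0.5), np.float64(0.5)]) (array([0.5018, 0.0441, 0.0095]), [np.float64(2.5), np.float64(2.0), np.float64(0.8), np.float64(4.8)])
nut (array([0.4689, 0.1181, 0.3392]), [np.float64(18.3), np.float64(18.3)]) (array([0.5032, 0.0763, 0.1024]), [np.float64(25.7), np.float64(98.0), np.float64(45.4), np.float64(36.6)])
nut_line (array([0.4677, 0.1131, 0.354 ]), [np.float64(16.9), np.float64(16.9)]) (array([0.4952, 0.0565, 0.163 ]), [np.float64(27.7), np.float64(104.1), np.float64(55.1), np.float64(36.0)])
```

View pics/w2.png

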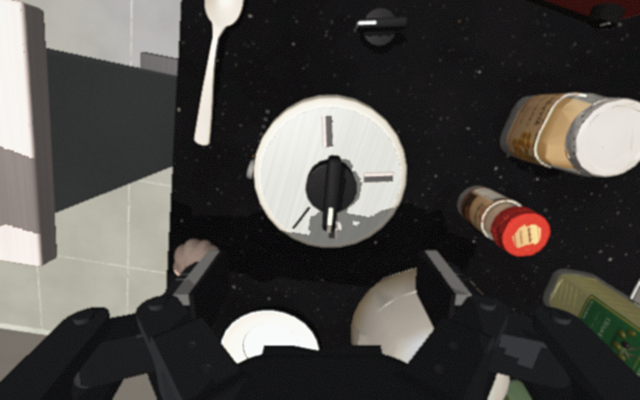

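Run:
```python
from h import *
import json
np.set_printoptions(precision=4,suppress=True)
for n,bar,line,sl,dl in (("w1",[214.7,369.3],[249.6,368.6],[187,359.1],[241,331.6]),("w2",[195.4,331.4],[233,330.1],[167.6,330.1],[227.7,293.4])):
    c=[np.array(x) for x in json.load(open(n+".json"))["cam"]]
    B=at_z(c,bar,.1125);L=at_z(c,line,.126);S=at_z(c,sl,0);D=at_z(c,dl,.063)
    print(n,"bar",B,"line",L,"slicer",S,"disc",D)
    for C in(B,S): print(" r,ang line",np.hypot(*(L-C)[:2]),np.degrees(np.arctan2(*(L-C)[[1,0]])),"disc",np.hypot(*(D-C)[:2]),np.degrees(np.arctan2(*(D-C)[[1,0]])))
    im=cv2.imread(f"pics/{n}.png"); g=im.max(2).astype(int)
    # dark bar tips: other end
    r0,c0=map(int,bar); 
    m=np.zeros(g.shape,np.uint8); m[(g<45)]=1; m[:r0-60]=0;m[r0+15:]=0
    n_,lab,st,ce=cv2.connectedComponentsWithStats(m); l=lab[r0-5,c0]; print(" comp",st[l],ce[l])
    ys,xs=np.where(lab==l); top=ys.min(); tip=[top,xs[ys<=top+2].mean()]; T=at_z(c,tip,.126); print(" plain tip",tip,T,"mid",(T+L)/2,"ang",np.degrees(np.arctan2(*(L-T)[[1,0]])),"len",np.linalg.norm(L-T))
w=cv2.imread("pics/w2.png"); cv2.imwrite("pics/w2c.png",cv2.resize(w[90:255,240:420],None,fx=4,fy=3.6 if 0 else 4,interpolation=cv2.INTER_CUBIC)[:600])
```

```text
w1 bar [0.5026 0.0427 0.1125] line [0.5075 0.0102 0.126 ] slicer [0.5046 0.0441 0.    ] disc [ 0.476  -0.0145  0.063 ]
 r,ang line 0.032849731255649425 -81.49757733981528 disc 0.06304311200120041 -115.001902134038
 r,ang line 0.03408443821850723 -85.20910274687618 disc 0.06524197633236718 -116.05377608711221
 comp [ 346  184   43   45 1507] [366.779  207.3358]
 plain tip [np.int64(184), np.float64(368.3333333333333)] [0.4917 0.0769 0.126 ] mid [0.4996 0.0436 0.126 ] ang -76.67532514310687 len 0.0686110304323196
w2 bar [0.5034 0.0397 0.1125] line [0.5077 0.0102 0.126 ] slicer [0.5041 0.0432 0.    ] disc [ 0.4742 -0.0163  0.063 ]
 r,ang line 0.02980566762774279 -81.85968420552105 disc 0.06319114915886485 -117.5276961276442
 r,ang line 0.03324323796547853 -83.83343312382789 disc 0.06664392046041692 -116.61399074209595
 comp [     0      0    640    400 236782] [312.9615 201.35  ]
 plain tip [np.int64(0), np.float64(319.5)] [0.467  0.1822 0.126 ] mid [0.4873 0.0962 0.126 ] ang -76.68953661556944 len 0.17672373085502704
```

View pics/w2c.png

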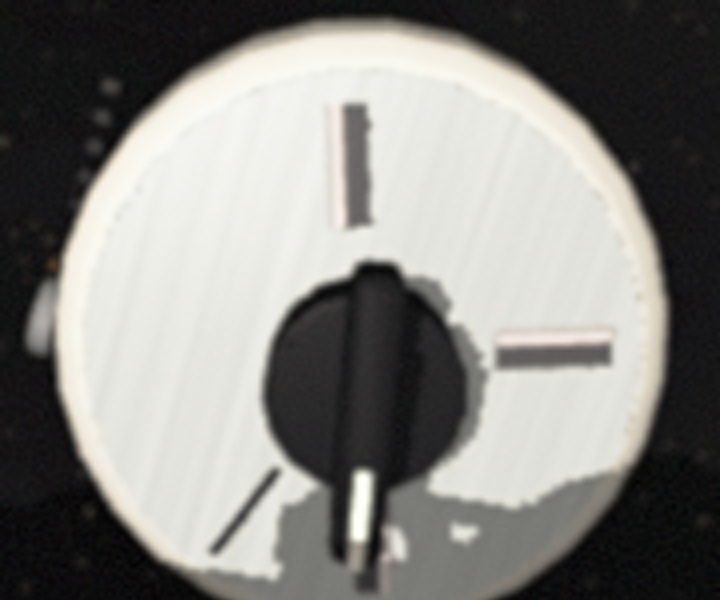

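The crop confirms it: the bar runs from the plain tip at crop (380, 265) to the line tip at (357, 568). The thin disc line is at lower left, (275, 470) to (213, 552).

Run:
```python
from h import *
import json
np.set_printoptions(precision=4,suppress=True)
c=[np.array(x) for x in json.load(open("w2.json"))["cam"]]
f=lambda x,y,z: at_z(c,[90+y/4,240+x/4],z)
T=f(380,265,.126);L=f(357,568,.126);a=f(275,470,.063);b=f(213,552,.063)
an=lambda v:np.degrees(np.arctan2(v[1],v[0]))
print("tips",T,L,"mid",(T+L)/2,"len",np.hypot(*(L-T)[:2]),"ang",an(L-T)); print("disc line",a,b,an(b-a))
C=np.array([.5027,.0425,.063]); print(an(a-C),an(b-C),np.hypot(*(a-C)[:2]),np.hypot(*(b-C)[:2]))
w=f(365,470,.126); print("white",an(L-w))
# disc outline fit
print(plan([.5027,.0425,.121],np.radians(99)),tool()[0])
```

```text
tips [0.499  0.0759 0.126 ] [0.5068 0.011  0.126 ] mid [0.5029 0.0434 0.126 ] len 0.06537590268648075 ang -83.19434193767717
disc line [0.4865 0.009  0.063 ] [ 0.4741 -0.0167  0.063 ] -115.691542669316
-115.80079182757116 -115.75338389248473 0.03720904700283607 0.06573374817439867
white -83.49812524647696
(array([ -3.0196,   5.5575, 130.2053]), array([ 0.0194, -0.0084,  0.3246])) [0.4965 0.0443 0.2512]
```

Emit:
{"name": "carry_out", "arguments": {
  "moves": [
    [[-2.5,6,30,0,0,0.4,1],[-2.5,6,60,0,0,0.8,1],[-2.5,6,90,0,0,0.8,1],[-2.5,6,110,0,0,0.8,1],[-2.5,6,110,0,0,0.8,1]]
  ]
}}

```text
t: 3.97
position: [0.499, 0.0427, 0.1365]
tcp_rot: [0.665, 0.747, -0.003, -0.003]
contact_force: [-1.0, 0.4, 0.5]
grip_width: 1.004
grip_force: 0.0
```

Emit:
{"name": "carry_out", "arguments": {
  "moves": [
    [[0,0,9,0,0,0,1],[0,0,18,0,0,0,1],[0,0,26.5,0,0,0,1],[0,0,26.5,0,0,0,1],[0,0,26.5,0,0,0,1]]
  ]
}}

```text
t: 4.38
position: [0.503, 0.0424, 0.114]
tcp_rot: [0.666, 0.746, 0.0, 0.0]
contact_force: [0.3, -0.8, 0.6]
grip_width: 1.0
grip_force: 0.0
```

```bash
python3 look.py w3 nut_bar; python3 -c "
from h import *
print(plan([.503,.043,.1145],np.radians(96.7)))"
```

```text
4.3833 [0.503  0.0424 0.114 ] yaw x 96.54932784653744 q [-0.5125  0.3576  0.4984  1.8326 -0.2002  1.0009  0.1823] F [ 0.3393 -0.7527  0.6127]
nut_bar [([266.9, 323.8], 0.73), ([231.6, 323.9], 0.27)]
(array([ 0.71405366, -0.38988337, -0.04372447]), array([ 0.01633707, -0.00108719, -0.03033668]))
```

View pics/w3.png

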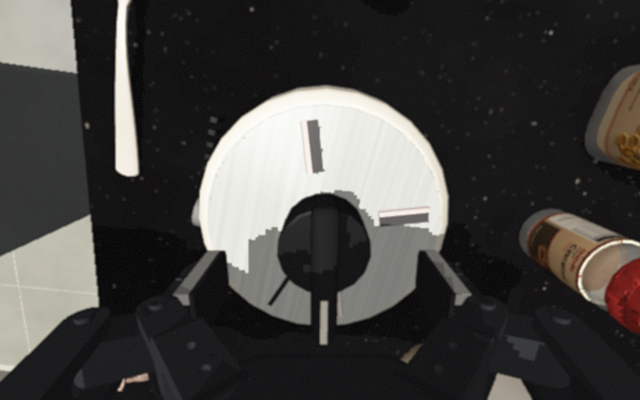

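The bar is at column 323, vertical and midway between the fingers (222 to 428), so the tool is aligned. Closing now.

Emit:
{"name": "carry_out", "arguments": {
  "moves": [
    [[0,0,0,0,0,0,-1],[0,0,0,0,0,0,-1],[0,0,0,0,0,0,-1],[0,0,0,0,0,0,-1],[0,0,0,0,0,0,-1]]
  ],
  "squeeze": 60
}}

```text
t: 4.9
position: [0.5029, 0.0423, 0.1139]
tcp_rot: [0.666, 0.746, 0.0, 0.0]
contact_force: [-0.3, -0.9, 0.4]
grip_width: 0.304
grip_force: 0.0
```

Emit:
{"name": "carry_out", "arguments": {
  "moves": [
    [[0,0,0,0,0,0,-1],[0,0,0,0,0,0,-1],[0,0,0,0,0,0,-1],[0,0,0,0,0,0,-1],[0,0,0,0,0,0,-1]]
  ]
}}

```text
t: 5.32
position: [0.5037, 0.0425, 0.1141]
tcp_rot: [0.666, 0.746, 0.001, 0.001]
contact_force: [2.8, 0.9, 0.1]
grip_width: 0.129
grip_force: 60.8
```

```bash
cat > st.py <<'E'
from h import *
np.set_printoptions(precision=4,suppress=True)
p,r,s=tool(); x=r.as_matrix()[:,0]
print(round(s["t"],2),"p",p,"yaw",round(np.degrees(np.arctan2(x[1],x[0])),2),"F",s["contact_force"],"M",s["wrist_torque"],"grip",s["grip_width"],s["grip_force"],"q7",s["joint_positions"][6])
E
python3 st.py
```

```text
5.32 p [0.5037 0.0425 0.1141] yaw 96.55 F [2.7519 0.9032 0.0587] M [ 0.1137 -0.4812 -0.1319] grip 0.1288680445418853 60.82328975200653 q7 0.18225673500157974
```

Emit:
{"name": "carry_out", "arguments": {
  "moves": [
    [[0,0,-0.05,0,0,0.5,-1],[0,0,-0.1,0,0,1,-1],[0,0,-0.15,0,0,1.5,-1],[0,0,-0.2,0,0,2,-1],[0,0,-0.24,0,0,2.5,-1]]
  ]
}}

```text
t: 5.73
position: [0.5033, 0.0433, 0.1143]
tcp_rot: [0.743, 0.67, 0.001, -0.0]
contact_force: [2.4, 2.1, 0.4]
grip_width: 0.129
grip_force: 61.0
```

```bash
python3 st.py; python3 look.py w4 nut_line
```

```text
5.73 p [0.5033 0.0433 0.1143] yaw 84.09 F [2.4349 2.1029 0.3631] M [ 0.3734 -0.2732  0.3431] grip 0.1285279365631495 60.993064641952515 q7 -0.017799594652027063
5.7333 [0.5033 0.0433 0.1143] yaw x 84.08539660001894 q [-0.5484  0.3636  0.5436  1.8331 -0.2206  1.004  -0.0178] F [2.4349 2.1029 0.3631]
nut_line [([344.3, 323.0], 0.67), ([356.6, 192.0], 0.65)]
```

Emit:
{"name": "carry_out", "arguments": {
  "moves": [
    [[0,0,-0.05,0,0,0.5,-1],[0,0,-0.1,0,0,1,-1],[0,0,-0.15,0,0,1.5,-1],[0,0,-0.2,0,0,2,-1],[0,0,-0.24,0,0,2.5,-1]]
  ]
}}

```text
t: 6.25
position: [0.5031, 0.044, 0.1146]
tcp_rot: [0.811, 0.585, 0.001, -0.001]
contact_force: [1.8, 2.6, 2.0]
grip_width: 0.13
grip_force: 61.1
```

```bash
python3 st.py
```

```text
6.25 p [0.5031 0.044  0.1146] yaw 71.63 F [1.7542 2.6212 2.0085] M [ 0.7108 -0.1932  0.3136] grip 0.12995007598048783 61.119561195373535 q7 -0.2155977795116584
```

Emit:
{"name": "carry_out", "arguments": {
  "moves": [
    [[0,0,-0.1,0,0,0.7,-1],[0,0,-0.2,0,0,1.4,-1],[0,0,-0.25,0,0,2.1,-1],[0,0,-0.3,0,0,2.8,-1],[0,0,-0.35,0,0,3.4,-1]]
  ],
  "squeeze": 42
}}

```text
t: 6.67
position: [0.5035, 0.0441, 0.1159]
tcp_rot: [0.889, 0.458, 0.001, -0.001]
contact_force: [-1.8, 2.4, 15.0]
grip_width: 0.124
grip_force: 62.8
```

```bash
python3 st.py
```

```text
6.67 p [0.5035 0.0441 0.1159] yaw 54.57 F [-1.8397  2.4336 14.9968] M [0.6303 0.494  0.1842] grip 0.1239487807787896 62.77299642562866 q7 -0.48481857774790976
```

Emit:
{"name": "carry_out", "arguments": {
  "moves": [
    [[0,0,0,0,0,0.2,-1],[0,0,-0.05,0,0,0.4,-1],[0,0,-0.05,0,0,0.6,-1],[0,0,-0.1,0,0,0.8,-1]]
  ]
}}

```text
t: 7.0
position: [0.504, 0.0433, 0.117]
tcp_rot: [0.904, 0.428, 0.002, -0.001]
contact_force: [-0.6, 1.6, 13.3]
grip_width: 0.126
grip_force: 62.6
```

```bash
python3 st.py
```

```text
7.0 p [0.504  0.0433 0.117 ] yaw 50.63 F [-0.6124  1.6473 13.291 ] M [0.443  0.4138 0.1076] grip 0.125738846774723 62.55640983581543 q7 -0.5459531259816914
```

Emit:
{"name": "carry_out", "arguments": {
  "moves": [
    [[0,0,0,0,0,0.2,-1],[0,0,0,0,0,0.4,-1],[0,0,0,0,0,0.6,-1],[0,0,0,0,0,0.6,-1]]
  ]
}}

```text
t: 7.33
position: [0.5043, 0.043, 0.1173]
tcp_rot: [0.915, 0.404, 0.002, -0.0]
contact_force: [-1.3, 2.0, 13.9]
grip_width: 0.128
grip_force: 62.9
```

```bash
python3 st.py
```

```text
7.33 p [0.5043 0.043  0.1173] yaw 47.63 F [-1.2638  1.9746 13.9264] M [0.3914 0.3952 0.1143] grip 0.12819251961739456 62.86891579627991 q7 -0.5926056698429808
```

Emit:
{"name": "carry_out", "arguments": {
  "moves": [
    [[0,0,0,0,0,0.2,-1],[0,0,0,0,0,0.4,-1],[0,0,0,0,0,0.6,-1],[0,0,0,0,0,0.6,-1]]
  ]
}}

```text
t: 7.67
position: [0.5044, 0.0427, 0.1174]
tcp_rot: [0.925, 0.38, 0.002, -0.0]
contact_force: [-1.4, 1.8, 13.7]
grip_width: 0.12
grip_force: 62.8
```

```bash
python3 st.py
```

```text
7.67 p [0.5044 0.0427 0.1174] yaw 44.62 F [-1.4492  1.8341 13.7206] M [0.2991 0.4138 0.1267] grip 0.12046236105771792 62.840023040771484 q7 -0.639459999989662
```

Emit:
{"name": "carry_out", "arguments": {
  "moves": [
    [[0,0,0,0,0,0.2,-1],[0,0,0,0,0,0.4,-1],[0,0,0,0,0,0.6,-1],[0,0,0,0,0,0.6,-1]]
  ]
}}

```text
t: 8.0
position: [0.5044, 0.0427, 0.1174]
tcp_rot: [0.935, 0.356, 0.002, -0.0]
contact_force: [-0.8, 1.0, 13.7]
grip_width: 0.129
grip_force: 62.9
```

```bash
python3 st.py; python3 look.py w5 nut_line disc_line
```

```text
8.0 p [0.5044 0.0427 0.1174] yaw 41.66 F [-0.8151  1.0358 13.682 ] M [0.332  0.3912 0.2932] grip 0.12894329571973606 62.851152420043945 q7 -0.6858243266571509
8.0 [0.5044 0.0427 0.1174] yaw x 41.65521419691867 q [-0.669   0.3894  0.7086  1.8332 -0.2958  1.0228 -0.6858] F [-0.8151  1.0358 13.682 ]
nut_line [([197.0, 320.1], 0.74), ([345.4, 324.0], 0.72), ([55.8, 131.9], 0.59)]
disc_line [([232.0, 323.3], 0.19)]
```

View pics/w5.png

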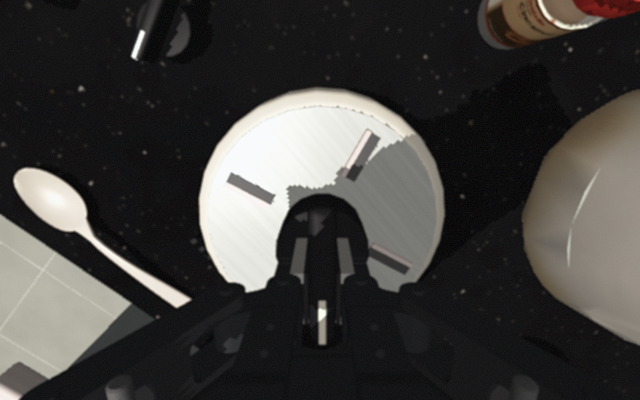

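The white line is still in line with the tool at (322, 325), so the nut turns with the grip. The torque has jumped from 0.12 to 0.29 Nm. One small step will confirm whether this is the stop.

Emit:
{"name": "carry_out", "arguments": {
  "moves": [
    [[0,0,0,0,0,0.1,-1],[0,0,0,0,0,0.15,-1],[0,0,0,0,0,0.15,-1]]
  ]
}}

```text
t: 8.4
position: [0.5045, 0.0427, 0.1174]
tcp_rot: [0.937, 0.35, 0.002, -0.0]
contact_force: [-1.0, 0.9, 14.2]
grip_width: 0.129
grip_force: 62.9
```

```bash
python3 st.py
```

```text
8.4 p [0.5045 0.0427 0.1174] yaw 40.95 F [-0.9685  0.9163 14.2219] M [0.2749 0.3532 0.3446] grip 0.12942964299598383 62.893556356430054 q7 -0.6969314687987377
```

Emit:
{"name": "carry_out", "arguments": {
  "moves": [
    [[0,0,0,0,0,0.1,-1],[0,0,0,0,0,0.1,-1]]
  ]
}}

```text
t: 8.57
position: [0.5045, 0.0427, 0.1174]
tcp_rot: [0.938, 0.346, 0.002, -0.0]
contact_force: [-1.3, 1.5, 14.0]
grip_width: 0.13
grip_force: 62.9
```

```bash
python3 st.py
```

```text
8.57 p [0.5045 0.0427 0.1174] yaw 40.46 F [-1.2517  1.5132 14.0234] M [0.2322 0.3816 0.4624] grip 0.12965418278260188 62.8918182849884 q7 -0.7047097190594541
```

Emit:
{"name": "carry_out", "arguments": {
  "moves": [
    [[0,0,-0.5,0,0,0,-1],[0,0,-1,0,0,0,-1],[0,0,-1.5,0,0,0,-1],[0,0,-2,0,0,0,-1],[0,0,-2.5,0,0,0,-1]]
  ]
}}

```text
t: 8.98
position: [0.5043, 0.0427, 0.1179]
tcp_rot: [0.939, 0.345, 0.002, 0.0]
contact_force: [5.2, 1.7, 0.8]
grip_width: 0.131
grip_force: 61.0
```

```bash
python3 st.py
```

```text
8.98 p [0.5043 0.0427 0.1179] yaw 40.39 F [5.1974 1.7245 0.8302] M [ 0.3969 -0.9188  0.3622] grip 0.13117863098192328 61.04042887687683 q7 -0.7079841821579788
```

Emit:
{"name": "carry_out", "arguments": {
  "moves": [
    [[0,0,-0.5,0,0,0,-1],[0,0,-1,0,0,0,-1],[0,0,-1,0,0,0,-1]]
  ]
}}

```text
t: 9.23
position: [0.5042, 0.0427, 0.1183]
tcp_rot: [0.939, 0.345, 0.001, 0.0]
contact_force: [5.4, 1.7, -0.3]
grip_width: 0.128
grip_force: 60.8
```

```bash
python3 st.py
```

```text
9.23 p [0.5042 0.0427 0.1183] yaw 40.34 F [ 5.3707  1.6677 -0.2604] M [ 0.3908 -1.1316  0.3455] grip 0.1284567881174269 60.78771650791168 q7 -0.7095333808774624
```

Emit:
{"name": "carry_out", "arguments": {
  "moves": [
    [[0.5,0.5,0,0,0,0,-1],[0.5,0.5,-0.7,0,0,0,-1],[0.5,0.5,-1.4,0,0,0,-1],[0.5,0.5,-2,0,0,0,-1],[0.5,0.5,-2,0,0,0,-1]]
  ]
}}

```text
t: 9.65
position: [0.5038, 0.0427, 0.1185]
tcp_rot: [0.939, 0.345, 0.0, 0.0]
contact_force: [8.2, 1.7, -9.5]
grip_width: 0.125
grip_force: 59.3
```

```bash
python3 st.py
```

```text
9.65 p [0.5038 0.0427 0.1185] yaw 40.33 F [ 8.2153  1.6892 -9.5191] M [ 0.4458 -1.8977  0.2716] grip 0.12517793891928014 59.3136191368103 q7 -0.7108586808589236
```

The stop was felt at 0.46 Nm. The stop torque and side load now hold the nut by friction, so I ease off the pull, unwind the grip by about a degree to unload the stop, and take out the side force.

Emit:
{"name": "carry_out", "arguments": {
  "moves": [
    [[0,0,1.2,0,0,0,-1],[0,0,1.5,0,0,-0.1,-1],[0,0,1.5,0,0,-0.25,-1],[0,0,1.5,0,0,-0.25,-1]]
  ]
}}

```text
t: 9.98
position: [0.5039, 0.0427, 0.1184]
tcp_rot: [0.935, 0.355, 0.0, -0.0]
contact_force: [4.8, 1.0, -2.2]
grip_width: 0.127
grip_force: 60.5
```

```bash
python3 st.py
```

```text
9.98 p [0.5039 0.0427 0.1184] yaw 41.57 F [ 4.8419  0.9794 -2.1697] M [ 0.5048 -1.1591  0.1456] grip 0.12722928906717376 60.51184415817261 q7 -0.6897259915119226
```

Emit:
{"name": "carry_out", "arguments": {
  "moves": [
    [[0.7,0.6,0,0,0,0,-1],[0.7,0.6,0,0,0,0,-1],[0.7,0.6,-0.5,0,0,0,-1],[0.7,0.6,-0.5,0,0,0,-1]]
  ]
}}

```text
t: 10.32
position: [0.504, 0.0426, 0.1184]
tcp_rot: [0.935, 0.355, -0.0, -0.0]
contact_force: [4.5, 1.8, -5.4]
grip_width: 0.127
grip_force: 60.0
```

```bash
python3 st.py
```

```text
10.32 p [0.504  0.0426 0.1184] yaw 41.56 F [ 4.5163  1.8134 -5.3795] M [ 0.5649 -1.0942  0.1777] grip 0.12689763636608872 60.00325620174408 q7 -0.6898200680506937
```

Emit:
{"name": "carry_out", "arguments": {
  "moves": [
    [[0.7,0.3,0.5,0,0,0,-1],[1.4,0.6,0.5,0,0,0,-1],[1.4,0.6,0.5,0,0,0,-1],[1.4,0.6,0.5,0,0,0,-1]]
  ]
}}

```text
t: 10.65
position: [0.5043, 0.0426, 0.1183]
tcp_rot: [0.935, 0.355, -0.002, -0.001]
contact_force: [-1.1, 2.4, 0.6]
grip_width: 0.128
grip_force: 60.9
```

```bash
python3 st.py; python3 look.py w6 nut_bar nut_line
```

```text
10.65 p [0.5043 0.0426 0.1183] yaw 41.54 F [-1.1284  2.4247  0.5783] M [0.4787 0.2566 0.1663] grip 0.1282355940223125 60.90225577354431 q7 -0.6890057593326913
10.65 [0.5043 0.0426 0.1183] yaw x 41.54003328057182 q [-0.6679  0.3932  0.7088  1.8258 -0.2946  1.0339 -0.689 ] F [-1.1284  2.4247  0.5783]
nut_bar [([268.3, 319.5], 0.88), ([23.5, 158.2], 0.76)]
nut_line [([344.1, 324.2], 0.85), ([57.7, 135.7], 0.8)]
```

Emit:
{"name": "carry_out", "arguments": {
  "moves": [
    [[0.2,-0.3,0,0,0,0,-1],[0.2,-0.3,-0.4,0,0,0,-1],[0.2,-0.3,-0.8,0,0,0,-1],[0.2,-0.3,-0.8,0,0,0,-1]]
  ]
}}

```text
t: 11.13
position: [0.5045, 0.0428, 0.1185]
tcp_rot: [0.935, 0.355, -0.002, -0.0]
contact_force: [-2.1, -0.5, -6.2]
grip_width: 0.125
grip_force: 59.9
```

```bash
python3 st.py
```

```text
11.13 p [0.5045 0.0428 0.1185] yaw 41.54 F [-2.1339 -0.4711 -6.1616] M [0.1354 0.4474 0.1171] grip 0.1253289103425811 59.93056118488312 q7 -0.6905734355238214
```

Run:
```python
from h import *
ims={n:cv2.imread(f"pics/{n}.png",0) for n in("w3","w4","w5","w6")}
for n,i in ims.items():
    p=i[285:360,305:340].astype(int); m=(p>150)
    ys,xs=np.where(m); print(n,"line rows",ys.min()+285,ys.max()+285,"cols",xs.min()+305,xs.max()+305,"centroid",ys.mean()+285,xs.mean()+305)
o=np.hstack([cv2.resize(ims[n][180:360,260:390],None,fx=2,fy=3) for n in("w3","w4","w6")]); cv2.imwrite("pics/cmp.png",o); print(o.shape)
```

```text
w3 line rows 302 342 cols 321 326 centroid 322.8121546961326 323.37016574585635
w4 line rows 302 342 cols 320 324 centroid 321.8698224852071 321.5739644970414
w5 line rows 302 342 cols 318 325 centroid 319.2046783625731 321.53216374269005
w6 line rows 303 342 cols 318 325 centroid 318.8021978021978 321.55494505494505
(540, 780)
```

View pics/cmp.png

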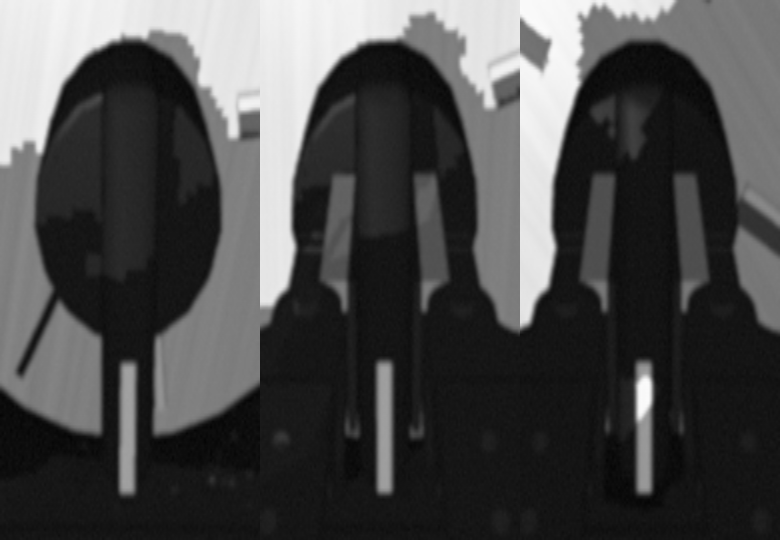

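The white line sits at the same place in the grip (rows 302–342), so nothing has slipped. The nut has popped up about 3 mm off the thread, but residual wind-up against the stop still holds it by friction. I ease the pull and unwind a little more, staying inside the free window.

Emit:
{"name": "carry_out", "arguments": {
  "moves": [
    [[0,0,0.8,0,0,0,-1],[0,0,1,0,0,-0.2,-1],[0,0,1,0,0,-0.4,-1],[0,0,1,0,0,-0.6,-1],[0,0,1,0,0,-0.6,-1]]
  ]
}}

```text
t: 11.55
position: [0.5061, 0.0433, 0.1186]
tcp_rot: [0.925, 0.379, 0.0, -0.0]
contact_force: [-2.6, 0.6, -1.8]
grip_width: 0.123
grip_force: 60.5
```

```bash
python3 st.py
```

```text
11.55 p [0.5061 0.0433 0.1186] yaw 44.6 F [-2.5545  0.6376 -1.8409] M [ 0.274   0.658  -0.0024] grip 0.1230859636963363 60.52883863449097 q7 -0.6420243510964332
```

Emit:
{"name": "carry_out", "arguments": {
  "moves": [
    [[-0.6,-0.6,0,0,0,0,-1],[-0.6,-0.6,-0.5,0,0,0,-1],[-0.6,-0.6,-1,0,0,0,-1],[-0.6,-0.6,-1,0,0,0,-1]]
  ]
}}

```text
t: 11.88
position: [0.5059, 0.0432, 0.12]
tcp_rot: [0.925, 0.379, 0.001, 0.0]
contact_force: [-1.2, 1.2, -1.6]
grip_width: 0.128
grip_force: 60.4
```

```bash
python3 st.py
```

```text
11.88 p [0.5059 0.0432 0.12  ] yaw 44.56 F [-1.1719  1.1547 -1.6353] M [0.2322 0.2283 0.0395] grip 0.1283417722655214 60.438682436943054 q7 -0.6445122693193922
```

It is free now, rising with only its own weight on the tool. I keep lifting.

Emit:
{"name": "carry_out", "arguments": {
  "moves": [
    [[0,0,-1,0,0,0,-1],[0,0,-2,0,0,0,-1],[0,0,-3,0,0,0,-1],[0,0,-4,0,0,0,-1],[0,0,-5,0,0,0,-1]]
  ]
}}

```text
t: 12.3
position: [0.5057, 0.0426, 0.1251]
tcp_rot: [0.925, 0.379, 0.001, 0.001]
contact_force: [1.2, -0.5, -0.6]
grip_width: 0.127
grip_force: 60.7
```

```bash
python3 st.py
```

```text
12.3 p [0.5057 0.0426 0.1251] yaw 44.53 F [ 1.2449 -0.4656 -0.6228] M [ 0.0536  0.0022 -0.0245] grip 0.12736799236524887 60.66192269325256 q7 -0.6491124272033816
```

Emit:
{"name": "carry_out", "arguments": {
  "moves": [
    [[0,0,-5,0,0,0,-1],[0,0,-12,0,0,0,-1],[0,0,-22,0,0,0,-1],[0,0,-34,0,0,0,-1],[0,0,-46,0,0,0,-1]]
  ]
}}

```text
t: 12.72
position: [0.5053, 0.0429, 0.172]
tcp_rot: [0.925, 0.379, 0.0, 0.0]
contact_force: [0.8, 0.4, -1.4]
grip_width: 0.126
grip_force: 60.6
```

Emit:
{"name": "carry_out", "arguments": {
  "moves": [
    [[0,0,-15,0,0,0,-1],[0,0,-30,0,0,0,-1],[0,0,-45,0,0,0,-1],[0,0,-45,0,0,0,-1]]
  ]
}}

```text
t: 13.05
position: [0.5076, 0.0427, 0.2196]
tcp_rot: [0.925, 0.379, 0.004, 0.001]
contact_force: [0.7, -1.0, -1.4]
grip_width: 0.122
grip_force: 60.7
```

```bash
python3 st.py
python3 - <<'E'
from h import *
np.set_printoptions(precision=4,suppress=True)
for n in("top","scene"):
    c=cam(n); env.camera(n)
    for d in env.trace(n,"saucer")[:2]:
        print(n,round(d["p"],2),d["box"],"rim centre",at_z(c,[d["box"][1],d["box"][0]],.018))
        ys,xs=np.where(d["mask"]); cs=cv2.fitEllipse(cv2.convexHull(np.stack([xs,ys],1).astype(np.float32)))
        print(cs,at_z(c,cs[0][::-1],.016))
    print([(d["point"],d["p"],at_z(c,d["point"],0)) for d in env.pinpoint(n,"saucer")[:1]])
for P in ([.479,-.217,.21],): print(plan(P,np.radians(44.5)))
E
```

```text
13.05 p [0.5076 0.0427 0.2196] yaw 44.53 F [ 0.7074 -0.9706 -1.3743] M [-0.0555 -0.0776 -0.0315] grip 0.12189215436058445 60.66955804824829 q7 -0.718548483858728
top 0.63 [426.6, 238.7, 44.4, 45.7] rim centre [ 0.4708 -0.2246  0.018 ]
((425.8978271484375, 239.10018920898438), (42.16852951049805, 45.09537887573242), 124.00728607177734) [ 0.4697 -0.2228  0.016 ]
[([236.1, 426.3], 0.58, array([ 0.4814, -0.2277,  0.    ]))]
scene 0.86 [409.0, 259.6, 48.7, 34.1] rim centre [ 0.4647 -0.2309  0.018 ]
((407.5860595703125, 259.1673583984375), (24.27033805847168, 45.92222595214844), 94.7896499633789) [ 0.468  -0.2255  0.016 ]
scene 0.64 [210.4, 214.4, 14.1, 14.6] rim centre [0.4067 0.4785 0.018 ]
((210.9870147705078, 213.4390411376953), (14.606701850891113, 15.735421180725098), 4.162087440490723) [0.4163 0.4845 0.016 ]
[([260.6, 407.8], 0.58, array([ 0.4852, -0.2211,  0.    ]))]
(array([-200.4941,  167.6425,    4.6875]), array([-0.0134,  0.0195,  0.0098]))
```

Emit:
{"name": "carry_out", "arguments": {
  "moves": [
    [[-28,22,0,0,0,0,-1],[-56,44,0,0,0,0,-1],[-84,66,0,0,0,0,-1],[-112,88,0,0,0,0,-1],[-140,110,0,0,0,0,-1]]
  ]
}}

```text
t: 13.77
position: [0.4816, -0.1348, 0.2148]
tcp_rot: [0.925, 0.379, -0.001, -0.0]
contact_force: [1.0, -0.2, -0.7]
grip_width: 0.123
grip_force: 60.7
```

Emit:
{"name": "carry_out", "arguments": {
  "moves": [
    [[-28,22,0,0,0,0,-1],[-56,44,0,0,0,0,-1],[-66,52,0,0,0,0,-1],[-66,52,0,0,0,0,-1]]
  ]
}}

```text
t: 14.1
position: [0.4694, -0.2225, 0.2153]
tcp_rot: [0.927, 0.375, -0.001, 0.001]
contact_force: [0.4, -0.3, -1.1]
grip_width: 0.13
grip_force: 60.6
```

```bash
python3 st.py; python3 look.py w7 saucer nut_line
python3 - <<'E'
from h import *
np.set_printoptions(precision=4,suppress=True)
c=cam("wrist")
for d in env.trace("wrist","saucer")[:1]:
    ys,xs=np.where(d["mask"]); h=cv2.convexHull(np.stack([xs,ys],1).astype(np.float32)); cs=cv2.fitEllipse(h)
    print(d["p"],d["box"],cs,at_z(c,cs[0][::-1],.017)); P=np.array([at_z(c,q[0][::-1],.018)[:2] for q in h])
    x=np.linalg.lstsq(np.c_[2*P,np.ones(len(P))],(P**2).sum(1),rcond=None)[0]; print("circle",x[:2],np.sqrt(x[2]+x[:2]@x[:2]))
for d in env.pinpoint("wrist","saucer")[:2]: print(d["point"],at_z(c,d["point"],0))
E
```

```text
14.1 p [ 0.4694 -0.2225  0.2153] yaw 44.01 F [ 0.4034 -0.2623 -1.0888] M [-0.0078  0.0059  0.0233] grip 0.13012505732860433 60.59654116630554 q7 -0.14747652427281863
14.1 [ 0.4694 -0.2225  0.2153] yaw x 44.009199245829045 q [-0.2439  0.3375  0.8471  1.6628 -0.2596  1.26   -0.1475] F [ 0.4034 -0.2623 -1.0888]
saucer [([171.6, 319.9], 0.96)]
nut_line [([343.6, 321.9], 0.58)]
0.87 [321.4, 164.7, 124.8, 110.5] ((322.2577819824219, 171.73997497558594), (123.86576843261719, 127.95122528076172), 84.30378723144531) [ 0.4743 -0.2124  0.017 ]
circle [ 0.4715 -0.215 ] 0.06689797097232954
[171.6, 319.9] [ 0.4701 -0.2128  0.    ]
```

View pics/w7.png

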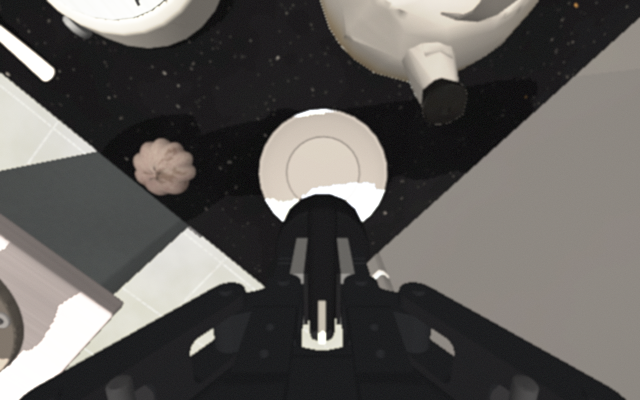

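The saucer's floor ring is at (322, 170), with the kettle spout well clear at (440, 90). I shift about 8 mm to centre and descend.

Emit:
{"name": "carry_out", "arguments": {
  "moves": [
    [[7,-5,25,0,0,0,-1],[7,-5,55,0,0,0,-1],[7,-5,85,0,0,0,-1],[7,-5,110,0,0,0,-1],[7,-5,130,0,0,0,-1]]
  ]
}}

```text
t: 14.77
position: [0.4731, -0.2055, 0.0832]
tcp_rot: [0.925, 0.381, -0.001, -0.001]
contact_force: [-0.5, 0.1, -0.9]
grip_width: 0.122
grip_force: 60.8
```

Emit:
{"name": "carry_out", "arguments": {
  "moves": [
    [[0,0,8,0,0,0,-1],[0,0,16,0,0,0,-1],[0,0,25,0,0,0,-1],[0,0,25,0,0,0,-1],[0,0,25,0,0,0,-1]]
  ]
}}

```text
t: 15.18
position: [0.4739, -0.2084, 0.061]
tcp_rot: [0.925, 0.379, 0.0, 0.0]
contact_force: [0.4, -0.4, -1.8]
grip_width: 0.121
grip_force: 60.7
```

```bash
python3 st.py
```

```text
15.18 p [ 0.4739 -0.2084  0.061 ] yaw 44.58 F [ 0.4123 -0.3677 -1.7545] M [-0.0318  0.0353  0.0029] grip 0.12115022709588108 60.65813183784485 q7 -0.031008701977048962
```

Emit:
{"name": "carry_out", "arguments": {
  "moves": [
    [[-3,1,0,0,0,0,-1],[-6,2,2,0,0,0,-1],[-6,2,5,0,0,0,-1],[-6,2,7.5,0,0,0,-1],[-6,2,9,0,0,0,-1]]
  ]
}}

```text
t: 15.6
position: [0.4704, -0.214, 0.0513]
tcp_rot: [0.925, 0.379, 0.0, -0.0]
contact_force: [0.3, 0.2, -1.0]
grip_width: 0.126
grip_force: 60.7
```

```bash
python3 st.py
```

```text
15.6 p [ 0.4704 -0.214   0.0513] yaw 44.53 F [ 0.3015  0.1987 -1.0062] M [ 0.0198 -0.0037 -0.0066] grip 0.12571014137220837 60.65622925758362 q7 -0.008760491133548563
```

Emit:
{"name": "carry_out", "arguments": {
  "moves": [
    [[0,0,0.5,0,0,0,-1],[0,0,1,0,0,0,-1],[0,0,1.5,0,0,0,-1],[0,0,1.5,0,0,0,-1]]
  ]
}}

```text
t: 15.93
position: [0.4705, -0.2139, 0.0499]
tcp_rot: [0.925, 0.379, -0.0, -0.0]
contact_force: [0.0, 1.5, -1.0]
grip_width: 0.125
grip_force: 60.7
```

```bash
python3 st.py
```

```text
15.93 p [ 0.4705 -0.2139  0.0499] yaw 44.56 F [ 0.0028  1.5227 -1.0233] M [ 0.0508 -0.006  -0.0406] grip 0.12481080524089662 60.65721273422241 q7 -0.007358431512607476
```

Emit:
{"name": "carry_out", "arguments": {
  "moves": [
    [[0,0,0.4,0,0,0,-1],[0,0,0.8,0,0,0,-1],[0,0,0.8,0,0,0,-1]]
  ]
}}

```text
t: 16.18
position: [0.4705, -0.214, 0.0492]
tcp_rot: [0.925, 0.379, 0.0, -0.0]
contact_force: [-0.2, -0.5, -0.7]
grip_width: 0.125
grip_force: 60.7
```

Emit:
{"name": "carry_out", "arguments": {
  "moves": [
    [[0,0,0.3,0,0,0,-1],[0,0,0.5,0,0,0,-1],[0,0,0.5,0,0,0,-1]]
  ]
}}

```text
t: 16.43
position: [0.4705, -0.214, 0.0487]
tcp_rot: [0.925, 0.379, 0.0, -0.0]
contact_force: [-0.1, 0.0, -1.1]
grip_width: 0.126
grip_force: 60.7
```

```bash
python3 st.py
```

```text
16.43 p [ 0.4705 -0.214   0.0487] yaw 44.55 F [-0.0607  0.0423 -1.0578] M [-0.0148 -0.0355 -0.0421] grip 0.1258129236713773 60.65698027610779 q7 -0.005976088947599401
```

Emit:
{"name": "carry_out", "arguments": {
  "moves": [
    [[0,0,0.3,0,0,0,-1],[0,0,0.5,0,0,0,-1],[0,0,0.5,0,0,0,-1]]
  ]
}}

```text
t: 16.68
position: [0.4705, -0.2141, 0.0483]
tcp_rot: [0.925, 0.379, 0.0, 0.0]
contact_force: [-0.5, -0.7, 0.4]
grip_width: 0.127
grip_force: 60.9
```

Emit:
{"name": "carry_out", "arguments": {
  "moves": [
    [[0,0,0.3,0,0,0,-1],[0,0,0.5,0,0,0,-1],[0,0,0.5,0,0,0,-1]]
  ]
}}

```text
t: 16.93
position: [0.4706, -0.2141, 0.0483]
tcp_rot: [0.925, 0.379, 0.0, -0.0]
contact_force: [-1.4, 0.8, 5.9]
grip_width: 0.125
grip_force: 61.6
```

```bash
python3 st.py
```

```text
16.93 p [ 0.4706 -0.2141  0.0483] yaw 44.55 F [-1.3533  0.8289  5.9295] M [ 0.2237  0.4263 -0.0168] grip 0.125296369380762 61.643439531326294 q7 -0.004940114743882081
```

The nut touched down at 5.9 N. I unload, release and retreat.

Emit:
{"name": "carry_out", "arguments": {
  "moves": [
    [[0,0,-0.5,0,0,0,-1],[0,0,-0.8,0,0,0,-1],[0,0,-0.8,0,0,0,-0.6],[0,0,-0.8,0,0,0,-0.3],[0,0,-0.8,0,0,0,0]]
  ]
}}

```text
t: 17.35
position: [0.4706, -0.214, 0.0484]
tcp_rot: [0.925, 0.379, -0.0, 0.0]
contact_force: [-0.1, 0.5, 0.5]
grip_width: 0.474
grip_force: 0.0
```

Emit:
{"name": "carry_out", "arguments": {
  "moves": [
    [[0,0,0,0,0,0,0.2],[0,0,0,0,0,0,0.2],[0,0,0,0,0,0,0.2],[0,0,-3,0,0,0,0.2],[0,0,-8,0,0,0,0.2]]
  ]
}}

```text
t: 17.77
position: [0.4701, -0.2138, 0.0564]
tcp_rot: [0.925, 0.379, -0.0, -0.0]
contact_force: [0.2, -0.3, -0.1]
grip_width: 0.601
grip_force: 0.0
```

Emit:
{"name": "carry_out", "arguments": {
  "moves": [
    [[0,0,-15,0,0,0,0.2],[0,0,-35,0,0,0,0.2],[0,0,-65,0,0,0,0.2],[0,0,-95,0,0,0,0.2],[0,0,-125,0,0,0,0.2]]
  ]
}}

```text
t: 18.18
position: [0.4701, -0.2141, 0.1832]
tcp_rot: [0.925, 0.379, -0.0, 0.0]
contact_force: [1.3, -0.7, -0.2]
grip_width: 0.598
grip_force: 0.0
```

Emit:
{"name": "carry_out", "arguments": {
  "moves": [
    [[0,0,-20,0,0,0,0.2],[0,0,-40,0,0,0,0.2],[0,0,-40,0,0,0,0.2],[0,0,-40,0,0,0,0.2]]
  ]
}}

```text
t: 18.52
position: [0.4711, -0.2146, 0.2229]
tcp_rot: [0.925, 0.379, 0.001, 0.001]
contact_force: [0.5, -0.5, -0.1]
grip_width: 0.601
grip_force: 0.0
```

```bash
python3 st.py; python3 look.py w8 nut saucer
```

```text
18.52 p [ 0.4711 -0.2146  0.2229] yaw 44.54 F [ 0.5188 -0.4792 -0.0826] M [-0.0293  0.0418  0.0116] grip 0.6013550067170175 0.0 q7 -0.15786730592760498
18.5167 [ 0.4711 -0.2146  0.2229] yaw x 44.54202722579545 q [-0.2619  0.3236  0.8486  1.6577 -0.2535  1.2718 -0.1579] F [ 0.5188 -0.4792 -0.0826]
nut [([172.7, 319.9], 0.97)]
saucer []
```

View pics/w8.png

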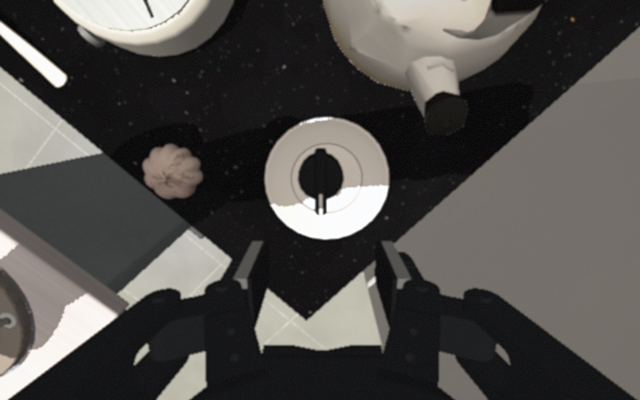

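The nut stands upright in the saucer's middle at (321, 177), and the gripper is clear.

```bash
python3 -c "
from bench import env
print(env.job_done())"
```

```text
the job is handed in; nothing more can be done
None
```

The nut is unscrewed and stands upright in the middle of the saucer, and the job is handed in; I did pull on the nut with about 5 to 10 N while friction still held it at its end stop, before easing it back about 4° and lifting it off.

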